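# Unlock the spare-parts strongbox on the repair bench

### The arm

A 6-joint arm with a two-finger parallel gripper is mounted at the origin on the work surface. World frame = base frame: x ahead of the robot, y to its left, z up, the work surface at z = 0. Lengths are in m, angles in rad, forces in N, time in s.
With the tool pointing down it reaches from about 0.4 to 0.925 m from the base axis. Payload 12.5 kg.
Tool frame: the origin (TCP) lies at the very end of the fingers, on their centre line; the grasp point (between the pads) lies behind it (robot.grip_point_offset is the x of the grasp point in the tool frame, in m); x points along the fingers, z is the direction in which the jaws open and shut, and the axes are right-handed (so a half turn about x gives the same grasp; the last joint's range is limited). The gripper opens to 95 mm and grips with 3 to 60 N. Pads are 20 mm wide; open, the fingers measure 119 mm over their backs; the gripper's body (75 mm by 180 mm) begins 59 mm behind the grasp point.
Start: joints at [-1.318, 0.491, 1.559, -0, 1.092, -0.106], TCP at [0.219, -0.585, 0.215] pointing down, gripper open.
Joint ranges: [-3.1, 3.1], [-0.84, 2.19], [0.05, 2.79], [-1.13, 4.28], [0.06, 2.93], [-2.69, 2.69]. Speed limits (rad/s): [2.22, 2.22, 2.79, 3.14, 3.14, 3.14].

### API

Orientations are given as a 3x3 rotation matrix whose columns are the frame's x, y, z axes.
In Python, from rig import robot gives the robot as it stands.
- The arm moves only by the tool play_rows, never from a script. Its argument "series" is a list of rows, each a list of 5 numbers: the opening, from 0 (shut) to 1 (fully open), then the shift along the tool's x, y, z in cm, then the turn about the tool's x in degrees. In form: [[claw, dx, dy, dz, twist], ...]. A call has 1 to 8 rows; each row shifts and turns the commanded pose from where the row before left it, along the tool's axes as they then stand; what a row does not reach is not made up. A row lasts 1/12 s, in which the tool goes at most 41.7 mm and 7.16 degrees, less where a joint would pass 70% of its speed; a pose out of reach is approached as far as the arm can. A call with a gripper value outside its range is refused whole. The fingers move at their own pace and stop on an object; "newtons" is the grip in N (left out, the last holds). Time passes only in rows, so rows that do not move let the fingers close. It gives the time, the measured TCP pose, the force and the opening at its end, in the units of the state.
- robot.get_state(): the state, without advancing time (a new reading comes with each control period).
- robot.get_image(name): name is "scene" or "top" or "wrist"; returns (picture, depth): 480x640x3 uint8, red, green, blue; 480x640 float32, m along the optical axis (not along the pixel's ray), 0 where there is no reading.
- robot.get_calibration(name): a dict with "mtx" (3x3 intrinsics, pixels), "k1" (the pictures are not rectified: a ray, as slopes to the right and down, at radius r is drawn at 1 + k1 r^2 times it, then the intrinsics apply), "rvec" (rotation vector, rad) and "tvec" (3), from world to camera coordinates, as OpenCV has them; the wrist camera has in their place "tool_from_camera" (4x4, takes a point from camera to tool coordinates, whose origin is the TCP and whose axes are the tool frame's). Camera axes: x right, y down, z forward; pixel columns grow to the right and rows downward; lengths in m; the calibration is good to about 2 mm. A picture is of the moment at which its call begins: read the wrist's pose just before it. get_calibration takes no time and is no camera call.
- robot.close_job(): hands the job in, once; it reports no verdict.
The state is a dict: "time_s": time; "joints": joint angles; "dq": joint speeds; "tau": joint torques, N m; "ee_pos": TCP position; "eef_rot": TCP orientation; "force": force on the tool from outside, world axes, zero at the start; "ft_torque": the same for the moment, N m; "width": opening from 0.0 (shut) to 1.0 (fully open).
Only numpy, scipy, OpenCV 4.12 (cv2) and the standard library are available. Lean on these libraries where they do the work, as an engineer would, in place of code of your own. Each camera call takes 0.05 s, during which the arm holds its last target.

### The job

Open the grey parts box on the repair bench: set its left dial to 3 and its right dial to 6, then slide the latch on its lid all the way back to the left so that the lid is free. The knobs have slipped on their shafts, so each true setting lies up to 20 degrees before or after its number: feel for the spot near the number where the dial drops into its click. Never force the latch, leave the multimeter, screwdriver and remote control where they are, and let go of everything at the end.

Things in the scene. Friction and masses are not known exactly. Their poses are not given: they have to be found in the camera images.
- lock: Grey steel parts box fixed to the bench, 220 (x) x 320 (y) x 70 mm high; origin at the centre of its underside, x away from the robot at yaw 0, y to the left. On its flat top: two black dials (axes at x 45, y 62 mm left, y -62 mm right) and a steel latch bar along y at x -55 mm, with guides at y -112 and 75 and a keeper at y -145 mm, all at most 12 mm high.
- left_dial (a joint): Left dial's angle (rad), clockwise from above; 0: white line towards the box's +x, at numeral 0; numeral n at n x 0.785 rad, turns -0.1 to 5.6. Code 3 (2.356), but the true setting lies up to 20 deg (0.35 rad) before or after the numeral: a pocket that a spring ball drops into. The latch passes only within about 5 deg of the pocket's centre.
- right_dial (a joint): Right dial's angle, same scale and mechanism; code 6 (4.712 rad), true setting again up to 20 deg before or after the numeral. Both dials turn freely (0.04 N m); only 18 to 9 deg from a pocket's centre, on either side, they resist (0.2 to 0.5 N m), then are drawn into the pocket; a dial let go within about 7 deg of the centre centres itself.
- left_dial_grip (a point): On the left dial's axis at the height to grip, 101 mm above the bench. The dial is a disc 46 mm across with an upright grip bar 44 mm long, 14 mm wide, from 82 to 115 mm above the bench; a white line on one end of the bar's top is the pointer. x of this point points along the bar to the pointer end.
- right_dial_grip (a point): The same point of the right dial.
- latch (a joint): Travel of the latch (m): 0 locked (bar in the keeper at the right), 0.036 fully open; grows along the box's +y (to the left). About 3 N moves it when both dials are at their true settings; otherwise it stops within about 6 mm against the locking rings.
- latch_tab (a point): Centre of the latch's upright tab, 94 mm above the bench; the tab is 26 mm (x) x 14 mm (y) and 34 mm tall, from 77 to 111 mm above the bench. It can be pushed from its -y side or pinched.
- multimeter: Orange multimeter lying on the bench left of the box, 150 x 75 x 32 mm; bystander.
- screwdriver: Screwdriver 190 mm long lying on the bench right of the box; bystander.
- remote: Black remote control 170 x 45 x 18 mm lying on the bench right of the box; bystander.

How it is judged:
At the end, for the whole second after the job is handed in: The latch is drawn back at least 32 of its 36 mm and rests there, with the left dial at 3 and the right dial at 6 (each within 0.5 rad of its numeral) (value of joint latch above 0.032 m and velocity of joint latch between -0.005 and 0.005 m/s and value of joint left_dial between 1.86 and 2.86 rad and value of joint right_dial between 4.21 and 5.21 rad); the robot touches nothing.
It fails at once if the latch is forced against a locked dial with more than 25 N (contact force between latch and left_dial above 25 N or contact force between latch and right_dial above 25 N).
It fails at once if the multimeter, screwdriver or remote control is moved by more than 30 mm (distance of any of multimeter, screwdriver, remote from where it was at the start of the episode above 0.03 m).
It also fails if it takes over 58 s, if anything falls off the work surface, if the arm or the gripper's body presses on something with over 40 N, if the wrist force passes 120 N, or if a joint passes its speed limit or range.

## Working session

There is one attempt and no reset: what is moved stays moved. The work goes in short steps, Python scripts to look and compute and a tool call to move; the robot and the scene stay as the last step left them, time stands still between calls to the robot, and variables do not carry over. Pictures are saved under pics/ and viewed, and the job is handed in when it is done.

Besides the shell and the picture viewer there is one more tool, called after "Call:" as name([rows], argument=value, ...), one row to a line, values as JSON. play_rows: Moves the arm, as the interface text tells. Its arguments: {"type":"object","properties":{"series":{"type":"array","items":{"type":"array","items":{"type":"number"}}},"newtons":{"type":"number"}},"required":["series"]}

```bash
ls; mkdir -p pics; cat > h.py <<'E'
import numpy as np, cv2
from rig import robot
def save(n,img): cv2.imwrite('pics/'+n+'.png',cv2.cvtColor(img,cv2.COLOR_RGB2BGR))
E
python3 - <<'E'
from h import *
s=robot.get_state(); print({k:np.round(v,3).tolist() for k,v in s.items()}, robot.grip_point_offset)
for n in ['scene','top']:
    im,d=robot.get_image(n); save(n+'0',im); np.savez('pics/'+n+'0.npz',im=im,d=d); print(n,robot.get_calibration(n))
print(robot.get_calibration('wrist'))
E
```

```text
pics
{'time_s': 0.0, 'joints': [-1.318, 0.492, 1.559, 0.0, 1.092, -0.106], 'dq': [0.001, 0.0, 0.0, 0.0, 0.002, 0.0], 'tau': [0.002, -61.263, -25.817, 0.069, 0.048, -0.0], 'ee_pos': [0.219, -0.585, 0.214], 'eef_rot': [[-0.0, 0.936, 0.351], [0.001, 0.351, -0.936], [-1.0, 0.0, -0.001]], 'force': [-0.73, 1.007, -0.258], 'ft_torque': [-0.022, 0.015, -0.044], 'width': 1.002} -0.0188
scene {'mtx': array([[450.50540086,   0.        , 318.56618385],
       [  0.        , 450.50540086, 233.45961698],
       [  0.        ,   0.        ,   1.        ]]), 'k1': -0.07443838806336729, 'rvec': array([ 2.13058717,  0.65406847, -0.30343187]), 'tvec': array([-0.45774946, -0.09557467,  1.21921013])}
top {'mtx': array([[478.27195413,   0.        , 318.27186476],
       [  0.        , 478.27195413, 237.8942956 ],
       [  0.        ,   0.        ,   1.        ]]), 'k1': 0.013083689066618392, 'rvec': array([ 2.18892615, -2.16921156,  0.07798079]), 'tvec': array([0.01836862, 0.50407611, 1.02317589])}
{'mtx': array([[345.5176838 ,   0.        , 317.75212353],
       [  0.        , 345.5176838 , 242.02549732],
       [  0.        ,   0.        ,   1.        ]]), 'k1': 0.014991827515855434, 'tool_from_camera': array([[-7.56935008e-04, -2.75266604e-01,  9.61367632e-01,
        -1.70646233e-01],
       [ 1.17196065e-03, -9.61367491e-01, -2.75265641e-01,
         7.79092013e-02],
       [ 9.99999027e-01,  9.18326836e-04,  1.05029434e-03,
         1.25259346e-04],
       [ 0.00000000e+00,  0.00000000e+00,  0.00000000e+00,
         1.00000000e+00]])}
```

View pics/top0.png

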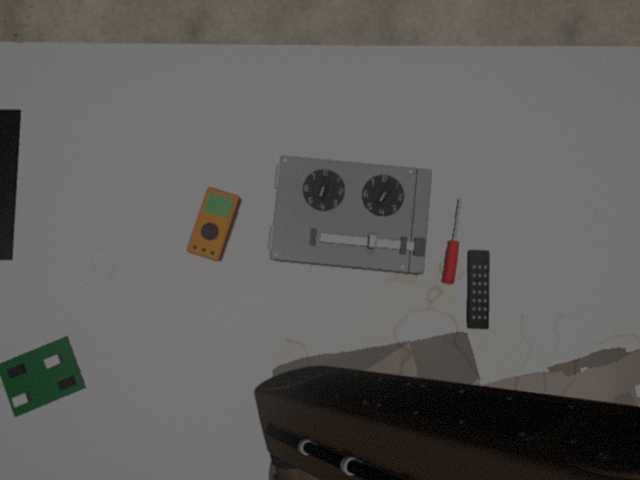

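View pics/scene0.png

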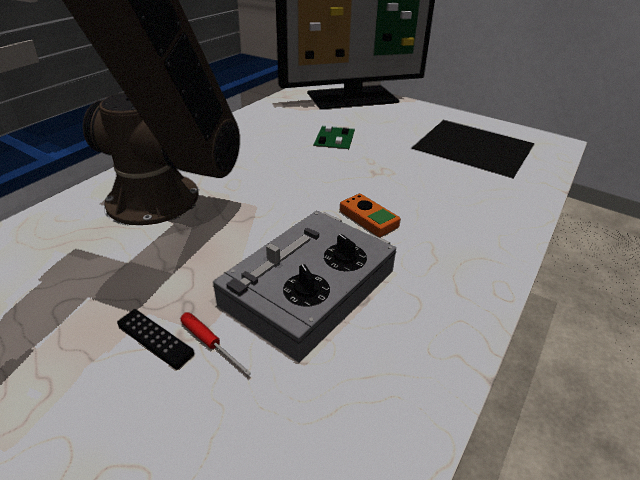

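The top view shows the box at about (275–430, 155–272), with dials at about (323,190) and (383,195) and the latch tab at about (372,241). The multimeter is to the left of the box, and the screwdriver and remote are to the right. I'll zoom in and measure.

```bash
cat >> h.py <<'E'
def ray(cam,uv,pose=None):
    """origin, directions in world for pixels uv (N,2)"""
    c=robot.get_calibration(cam); uv=np.asarray(uv,float).reshape(-1,2)
    K=c['mtx']; xd=(uv-[K[0,2],K[1,2]])/K[0,0]; x=xd.copy()
    for _ in range(20): x=xd/(1+c['k1']*(x**2).sum(1,keepdims=True))
    d=np.c_[x,np.ones(len(x))]
    if cam=='wrist':
        T=c['tool_from_camera']; R,p=pose
        return R@T[:3,3]+p, d@(R@T[:3,:3]).T
    R=cv2.Rodrigues(c['rvec'])[0]; return -R.T@c['tvec'], d@R
def onz(cam,uv,z,pose=None):
    o,d=ray(cam,uv,pose); return o+d*((z-o[2])/d[:,2])[:,None]
def twoview(r1,r2):
    o1,d1=r1;o2,d2=r2;d1=d1[0]/np.linalg.norm(d1[0]);d2=d2[0]/np.linalg.norm(d2[0])
    t=np.linalg.lstsq(np.c_[d1,-d2],o2-o1,rcond=None)[0]
    a=o1+t[0]*d1;b=o2+t[1]*d2; return (a+b)/2,np.linalg.norm(a-b)
E
python3 - <<'E'
from h import *
for n,(x0,y0,x1,y1) in dict(top=(262,145,442,280),scene=(205,200,405,360)).items():
    z=np.load(f'pics/{n}0.npz'); im=z['im'][y0:y1,x0:x1]
    im=cv2.convertScaleAbs(im,alpha=1.6)
    save(n+'0z',cv2.resize(im,None,fx=4,fy=4 if n=='top' else 3.7,interpolation=cv2.INTER_CUBIC))
z=np.load('pics/top0.npz');d=z['d']
for u,v in [(290,170),(300,250),(420,260),(323,190),(383,195),(372,241),(100,200)]:
    print(u,v,d[v,u])
for u,v in [(323,190),(383,195),(372,241)]: print(onz('top',(u,v),0.1))
E
```

```text
290 170 1.0055093
300 250 0.98759484
420 260 0.9852742
323 190 0.9539798
383 195 0.9512549
372 241 0.94882095
100 200 1.0704635
[[0.59510573 0.0137437  0.1       ]]
[[ 0.58586209 -0.10774085  0.1       ]]
[[ 0.492348   -0.08557026  0.1       ]]
```

View pics/top0z.png

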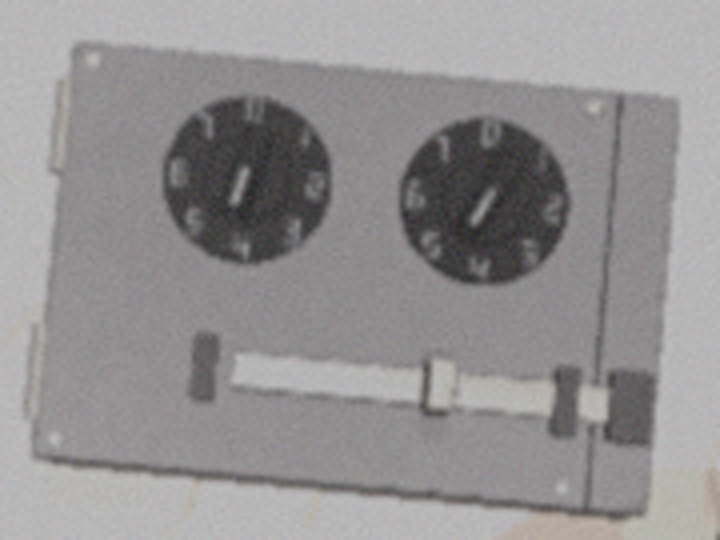

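View pics/scene0z.png

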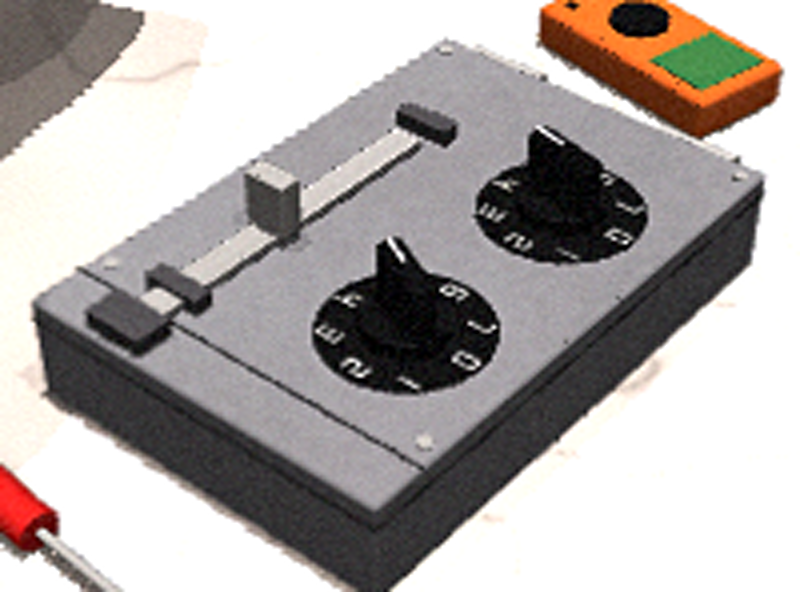

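```bash
python3 - <<'E'
from h import *
def line(n,box,thr):
    im=np.load(f'pics/{n}0.npz')['im']; x0,y0,x1,y1=box
    g=cv2.cvtColor(im,cv2.COLOR_RGB2GRAY).astype(float)[y0:y1,x0:x1]
    m=(g>thr).astype(np.uint8); nl,lab,st,ce=cv2.connectedComponentsWithStats(m)
    i=1+np.argmax(st[1:,4]); ys,xs=np.where(lab==i); w=g[ys,xs]-thr*0.6
    P=np.c_[xs+x0,ys+y0]; c=(P*w[:,None]).sum(0)/w.sum()
    q=P-c; u,s,vt=np.linalg.svd(q*np.sqrt(w)[:,None],full_matrices=False); t=q@vt[0]
    return c,c+vt[0]*t.min(),c+vt[0]*t.max(),len(xs)
R={}
for k,tb,sb in [('L',(312,180,332,200),(332,228,352,248)),('R',(372,185,394,207),(295,260,312,275))]:
    a=line('top',tb,75); b=line('scene',sb,110)
    print(k,[np.round(x,1) for x in a],[np.round(x,1) for x in b])
    print(' 2view',twoview(ray('top',a[0]),ray('scene',b[0])))
    print(' top ends',onz('top',[a[1],a[2]],.115).round(4).tolist(),' scene ends',onz('scene',[b[1],b[2]],.115).round(4).tolist())
# box: screws/corners in top at z=.07
def z2(u,v): return (262+u/4,145+v/4)
c=onz('top',[z2(80,43),z2(680,98),z2(643,515),z2(33,460)],.07); print(c.round(4))
e=c[0]-c[1]; e2=c[3]-c[2]; print(np.degrees(np.arctan2(-e[0],e[1])),np.degrees(np.arctan2(-e2[0],e2[1])),np.linalg.norm(e),np.linalg.norm(c[0]-c[3]), c.mean(0))
print(onz('top',[z2(247,180),z2(485,201)],.08))
print(onz('top',[z2(438,386)],.111), onz('top',[z2(447,385)],.111))
print(twoview(ray('top',z2(447,385)),ray('scene',(205+275/4,200+175/3.7))))
E
```

```text
L [array([321.4, 191.1]), array([322.9, 187. ]), array([320., 195.]), np.int64(13)] [array([341. , 235.3]), array([339.1, 233.9]), array([343.1, 236.9]), np.int64(6)]
 2view (array([0.58964875, 0.01698177, 0.11829918]), np.float64(0.00022603839300469042))
 top ends [[0.5985, 0.0139, 0.115], [0.5823, 0.0197, 0.115]]  scene ends [[0.5819, 0.0228, 0.115], [0.5938, 0.0188, 0.115]]
R [array([382. , 196.7]), array([384.2, 193.1]), array([380., 200.]), np.int64(12)] [array([303.4, 266.9]), array([301.8, 264.1]), array([305.2, 269.9]), np.int64(7)]
 2view (array([ 0.580726  , -0.10305801,  0.11562874]), np.float64(0.0023906367155312257))
 top ends [[0.5872, -0.1081, 0.115], [0.5732, -0.0999, 0.115]]  scene ends [[0.5742, -0.0971, 0.115], [0.5886, -0.1065, 0.115]]
[[ 0.6725  0.1005  0.07  ]
 [ 0.6456 -0.2141  0.07  ]
 [ 0.4278 -0.1931  0.07  ]
 [ 0.4533  0.1215  0.07  ]]
-4.8836707607827785 -4.616532255905567 0.31569332355897023 0.22027410000121264 [ 0.54981757 -0.04631289  0.07      ]
[[ 0.59870157  0.01213592  0.08      ]
 [ 0.58873504 -0.11084516  0.08      ]]
[[ 0.49055149 -0.08340916  0.111     ]] [[ 0.49108888 -0.08787261  0.111     ]]
(array([ 0.49407875, -0.08546247,  0.1106916 ]), np.float64(0.007688492102041423))
```

The two-view heights agree with the text: the lines are at about 0.116–0.118 m and the tab at 0.111 m. The box centre is about (0.550, −0.046) with yaw about −5.1°. The left dial reads about 194° and the right about 206°. Next I move above the left dial.

Call:
play_rows([
  [1,0,2.8,-2.1,0],
  [1,0,2.8,-2.1,0],
  [1,0,2.8,-2.1,0],
  [1,0,2.8,-2.1,0],
  [1,0,2.8,-2.1,0],
  [1,0,2.8,-2.1,0],
  [1,0,2.8,-2.1,0],
  [1,0,2.8,-2.1,0],
], newtons=40)

```text
time_s: 0.77
ee_pos: [0.3707, -0.3476, 0.2145]
eef_rot: [[-0.0, 0.936, 0.351], [0.0, 0.351, -0.936], [-1.0, -0.0, -0.0]]
force: [0.4, 0.2, -0.1]
width: 1.002
```

Call:
play_rows([
  [1,0,2.8,-2.1,0],
  [1,0,2.8,-2.1,0],
  [1,0,2.8,-2.1,0],
  [1,0,2.8,-2.1,0],
  [1,0,2.8,-2.1,0],
  [1,0,2.8,-2.1,0],
  [1,0,2.8,-2.1,0],
  [1,0,2.8,-2.1,0],
])

```text
time_s: 1.43
ee_pos: [0.5216, -0.1116, 0.2145]
eef_rot: [[-0.0, 0.936, 0.351], [-0.0, 0.351, -0.936], [-1.0, -0.0, -0.0]]
force: [0.2, -0.2, 0.2]
width: 0.995
```

Call:
play_rows([
  [1,0,2.9,-2.2,0],
  [1,0,2.9,-2.2,0],
  [1,0,2.9,-2.2,0],
  [1,0,2.9,-2.2,0],
  [1,0,0,0,7],
  [1,0,0,0,7],
  [1,0,0,0,7],
  [1,0,0,0,7],
])

```text
time_s: 2.1
ee_pos: [0.5986, 0.0102, 0.2141]
eef_rot: [[-0.001, 0.991, -0.135], [-0.0, -0.135, -0.991], [-1.0, -0.001, 0.0]]
force: [0.1, -0.3, 0.5]
width: 0.998
```

Call:
play_rows([
  [0.8,0,0,0,6],
  [0.8,0,0,0,6],
  [0.8,0,0,0,0],
])

```text
time_s: 2.35
ee_pos: [0.5985, 0.0099, 0.2143]
eef_rot: [[-0.001, 0.941, -0.337], [-0.0, -0.337, -0.941], [-1.0, -0.001, 0.0]]
force: [-0.5, 0.2, -0.8]
width: 0.849
```

```bash
cat >> h.py <<'E'
def wshot(n):
    s=robot.get_state(); im,d=robot.get_image('wrist')
    np.savez(f'pics/{n}.npz',im=im,d=d,R=s['eef_rot'],p=s['ee_pos']); save(n,cv2.convertScaleAbs(im,alpha=1.4)); return s
E
python3 - <<'E'
from h import *
s=wshot('w1'); print(s['ee_pos'],s['joints'],s['eef_rot'],s['ft_torque'])
E
```

```text
[0.59854112 0.00985845 0.21429072] [-9.38029299e-02  4.53871506e-01  1.62596988e+00 -9.38038171e-05
  1.06241352e+00  1.82109878e+00] [[-6.67011918e-04  9.41392838e-01 -3.37311546e-01]
 [-1.95507080e-05 -3.37311633e-01 -9.41393043e-01]
 [-9.99999777e-01 -6.21325700e-04  2.43395776e-04]] [ 0.02651023 -0.03059225 -0.02693546]
```

View pics/w1.png

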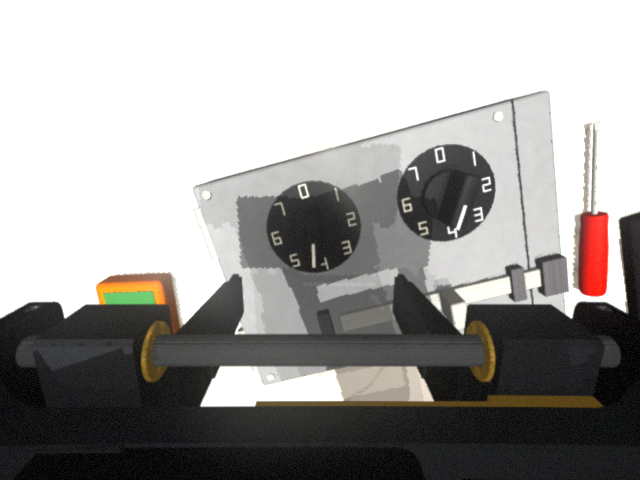

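The wrist view shows the left dial at about (314,226) with its line at about (314,245–268), and the right dial at about (446,192) with its line at about (461,207–229). Next I refine both.

```bash
cat >> h.py <<'E'
def wline(n,box,thr,zl=.115):
    z=np.load(f'pics/{n}.npz'); x0,y0,x1,y1=box; pose=(z['R'],z['p'])
    g=cv2.cvtColor(z['im'],cv2.COLOR_RGB2GRAY)[y0:y1,x0:x1]
    nl,lab,st,ce=cv2.connectedComponentsWithStats((g>thr).astype(np.uint8))
    i=1+np.argmax(st[1:,4]); ys,xs=np.where(lab==i); P=onz('wrist',np.c_[xs+x0,ys+y0],zl,pose)[:,:2]
    c=P.mean(0); vt=np.linalg.svd(P-c,full_matrices=False)[2][0]; t=(P-c)@vt
    return c,c+vt*t.min(),c+vt*t.max(),len(xs),np.degrees(np.arctan2(vt[1],vt[0])),ce[i]+[x0,y0]
E
python3 - <<'E'
from h import *
z=np.load('pics/w1.npz'); pose=(z['R'],z['p']); g=cv2.cvtColor(z['im'],cv2.COLOR_RGB2GRAY)
for b in [(306,240,322,272),(452,200,470,225)]:
    sub=g[b[1]:b[3],b[0]:b[2]]; print(sub.max(),np.median(sub))
    r=wline('w1',b,float(np.median(sub))*.4+sub.max()*.6); print([np.round(x,4) for x in r])
t0=np.load('pics/top0.npz')
print(twoview(ray('top',(321.4,191.1)),ray('wrist',wline('w1',(306,240,322,272),60)[5],pose)), twoview(ray('top',(382,196.7)),ray('wrist',wline('w1',(452,200,470,225),100)[5],pose)))
# discs: dark blobs
for b in [(255,170,370,285),(385,130,510,250)]:
    sub=g[b[1]:b[3],b[0]:b[2]]; 
    for f in (30,40): 
        m=(sub<f).astype(np.uint8); m=cv2.morphologyEx(m,cv2.MORPH_CLOSE,np.ones((9,9)))
        cs,_=cv2.findContours(m,0,1); c=cv2.convexHull(max(cs,key=cv2.contourArea)); e=cv2.fitEllipse(c); ctr=np.array(e[0])+b[:2]
        print(f,e,ctr,[onz('wrist',ctr,h,pose).round(4) for h in (.072,.08)])
c=onz('wrist',[(195,187),(549,92)],.07,pose); print(c)
e=c[0]-c[1]; print(np.degrees(np.arctan2(-e[0],e[1])),np.linalg.norm(e))
E
```

```text
138 27.0
[array([0.5896, 0.017 ]), array([0.5989, 0.0137]), array([0.5802, 0.0203]), np.int64(70), np.float64(160.5336), array([313. , 255.5])]
216 46.0
[array([ 0.5819, -0.1058]), array([ 0.5887, -0.1099]), array([ 0.5752, -0.1017]), np.int64(65), np.float64(148.4582), array([461.9385, 214.6462])]
(array([0.58994718, 0.01679217, 0.11604033]), np.float64(0.00034232883061344416)) (array([ 0.58075836, -0.10525877,  0.11274358]), np.float64(0.0024929034020977465))
30 ((57.10842514038086, 65.94940185546875), (69.45364379882812, 85.53937530517578), 101.26273345947266) [312.10842514 235.94940186] [array([[0.5949, 0.0165, 0.072 ]]), array([[0.5969, 0.0157, 0.08  ]])]
40 ((56.636505126953125, 60.993553161621094), (79.07560729980469, 93.02796173095703), 106.77447509765625) [311.63650513 230.99355316] [array([[0.5995, 0.0153, 0.072 ]]), array([[0.6014, 0.0145, 0.08  ]])]
30 ((51.25644302368164, 71.55974578857422), (45.29069519042969, 75.21475219726562), 45.283329010009766) [436.25644302 201.55974579] [array([[ 0.5873, -0.1009,  0.072 ]]), array([[ 0.5895, -0.0987,  0.08  ]])]
40 ((56.769287109375, 71.54500579833984), (69.00907135009766, 92.5723648071289), 84.99402618408203) [441.76928711 201.5450058 ] [array([[ 0.5857, -0.1056,  0.072 ]]), array([[ 0.5879, -0.1033,  0.08  ]])]
[[ 0.67310271  0.10086471  0.07      ]
 [ 0.64487238 -0.2123458   0.07      ]]
-5.150272727594795 0.3144801616158863
```

Call:
play_rows([
  [0.6,2.5,0,-0.3,0],
  [0.6,2.5,0,0,0],
  [0.6,2.5,0,0,0],
  [0.6,2.5,0,0,0],
  [0.6,1.5,0,0,0],
  [0.6,0.8,0,0,0],
  [0.6,0.5,0,0,0],
  [0.6,0,0,0,0],
])

```text
time_s: 3.07
ee_pos: [0.5996, 0.0126, 0.0861]
eef_rot: [[-0.001, 0.944, -0.331], [-0.0, -0.331, -0.944], [-1.0, -0.001, 0.0]]
force: [-0.9, 0.1, 0.0]
width: 0.6
```

Call:
play_rows([
  [0,0,0,0,0],
  [0,0,0,0,0],
  [0,0,0,0,0],
  [0,0,0,0,0],
  [0,0,0,0,0],
  [0,0,0,0,0],
  [0,0,0,0,0],
  [0,0,0,0,0],
], newtons=40)

```text
time_s: 3.73
ee_pos: [0.6002, 0.0135, 0.0868]
eef_rot: [[0.001, 0.943, -0.333], [0.001, -0.333, -0.943], [-1.0, 0.001, -0.002]]
force: [3.1, 7.0, -0.3]
width: 0.146
```

```bash
cat > st.py <<'E'
from h import *
s=robot.get_state(); z=s['eef_rot'][:,2]; print(round(s['time_s'],2),'yaw',round(np.degrees(np.arctan2(z[1],z[0])),2),'p',s['ee_pos'].round(4),'w',round(float(s['width']),3),'F',np.round(s['force'],1),'T',np.round(s['ft_torque'],3),'q6',round(s['joints'][5],3))
E
python3 st.py
```

```text
3.73 yaw -109.46 p [0.6002 0.0135 0.0868] w 0.146 F [ 3.1  7.  -0.3] T [ 1.248 -0.422  0.034] q6 1.821
```

Call:
play_rows([
  [0,0,0,-0.1,-5],
  [0,0,0,0,-5],
  [0,0,0,0,-5],
  [0,0,0,0,-4],
  [0,0,0,0,0],
])

```text
time_s: 4.15
ee_pos: [0.6002, 0.0133, 0.0868]
eef_rot: [[0.0, 1.0, -0.004], [-0.001, -0.004, -1.0], [-1.0, 0.0, 0.001]]
force: [-0.3, -3.2, 1.4]
width: 0.141
```

```bash
python3 st.py
```

```text
4.15 yaw -90.25 p [0.6002 0.0133 0.0868] w 0.141 F [-0.3 -3.2  1.4] T [-0.477  0.002  0.061] q6 1.488
```

Turning freely. I now go in 3° steps, feeling the torque.

Call:
play_rows([
  [0,0,0,0,-3],
  [0,0,0,0,0],
])

```text
time_s: 4.32
ee_pos: [0.6002, 0.0133, 0.0868]
eef_rot: [[0.001, 0.999, 0.045], [-0.001, 0.045, -0.999], [-1.0, 0.001, 0.001]]
force: [-0.1, -3.2, 2.8]
width: 0.148
```

```bash
python3 st.py
```

```text
4.32 yaw -87.44 p [0.6002 0.0133 0.0868] w 0.148 F [-0.1 -3.2  2.8] T [-0.665  0.072 -0.003] q6 1.439
```

Call:
play_rows([
  [0,0,0,0,-3],
  [0,0,0,0,0],
])

```text
time_s: 4.48
ee_pos: [0.6002, 0.0132, 0.0868]
eef_rot: [[0.001, 0.995, 0.096], [-0.001, 0.096, -0.995], [-1.0, 0.001, 0.001]]
force: [-0.1, -4.4, 3.2]
width: 0.144
```

```bash
python3 st.py
```

```text
4.48 yaw -84.48 p [0.6002 0.0132 0.0868] w 0.144 F [-0.1 -4.4  3.2] T [-0.978 -0.003  0.014] q6 1.387
```

Call:
play_rows([
  [0,0,0,0,-3],
  [0,0,0,0,0],
])

```text
time_s: 4.65
ee_pos: [0.6002, 0.0132, 0.0868]
eef_rot: [[0.001, 0.989, 0.148], [-0.001, 0.148, -0.989], [-1.0, 0.0, 0.001]]
force: [-0.2, -5.3, 4.4]
width: 0.147
```

```bash
python3 st.py
```

```text
4.65 yaw -81.5 p [0.6002 0.0132 0.0868] w 0.147 F [-0.2 -5.3  4.4] T [-1.145 -0.077 -0.005] q6 1.335
```

Call:
play_rows([
  [0,0,0,0,-3],
  [0,0,0,0,0],
])

```text
time_s: 4.82
ee_pos: [0.6003, 0.0132, 0.0868]
eef_rot: [[0.001, 0.98, 0.199], [-0.001, 0.199, -0.98], [-1.0, 0.0, 0.001]]
force: [-0.2, -4.3, 3.8]
width: 0.147
```

```bash
python3 st.py
```

```text
4.82 yaw -78.51 p [0.6003 0.0132 0.0868] w 0.147 F [-0.2 -4.3  3.8] T [-1.175  0.015  0.098] q6 1.283
```

Call:
play_rows([
  [0,0,0,0,-3],
  [0,0,0,0,0],
])

```text
time_s: 4.98
ee_pos: [0.6003, 0.0131, 0.0869]
eef_rot: [[0.001, 0.968, 0.25], [-0.001, 0.25, -0.968], [-1.0, 0.0, 0.001]]
force: [-0.5, -6.6, 3.3]
width: 0.145
```

```bash
python3 st.py
```

```text
4.98 yaw -75.51 p [0.6003 0.0131 0.0869] w 0.145 F [-0.5 -6.6  3.3] T [-1.201 -0.044  0.043] q6 1.231
```

Call:
play_rows([
  [0,0,0,0,-3],
  [0,0,0,0,0],
])

```text
time_s: 5.15
ee_pos: [0.6003, 0.0131, 0.0868]
eef_rot: [[0.001, 0.954, 0.301], [-0.001, 0.301, -0.954], [-1.0, 0.0, 0.001]]
force: [0.9, -5.4, 4.1]
width: 0.145
```

```bash
python3 st.py
```

```text
5.15 yaw -72.51 p [0.6003 0.0131 0.0868] w 0.145 F [ 0.9 -5.4  4.1] T [-1.26  -0.04  -0.025] q6 1.178
```

Call:
play_rows([
  [0,0,0,0,-3],
  [0,0,0,0,0],
])

```text
time_s: 5.32
ee_pos: [0.6003, 0.013, 0.0868]
eef_rot: [[0.001, 0.937, 0.35], [-0.001, 0.35, -0.937], [-1.0, 0.0, 0.001]]
force: [-0.7, -7.1, 3.0]
width: 0.145
```

```bash
python3 st.py
```

```text
5.32 yaw -69.51 p [0.6003 0.013  0.0868] w 0.145 F [-0.7 -7.1  3. ] T [-1.332 -0.054 -0.011] q6 1.126
```

Call:
play_rows([
  [0,0,0,0,-3],
  [0,0,0,0,0],
])

```text
time_s: 5.48
ee_pos: [0.6003, 0.013, 0.0868]
eef_rot: [[0.001, 0.917, 0.399], [-0.001, 0.399, -0.917], [-1.0, 0.0, 0.001]]
force: [0.2, -7.4, 3.5]
width: 0.147
```

```bash
python3 st.py
```

```text
5.48 yaw -66.5 p [0.6003 0.013  0.0868] w 0.147 F [ 0.2 -7.4  3.5] T [-1.424 -0.085  0.046] q6 1.074
```

Call:
play_rows([
  [0,0,0,0,-3],
  [0,0,0,0,0],
])

```text
time_s: 5.65
ee_pos: [0.6004, 0.0129, 0.0868]
eef_rot: [[0.001, 0.895, 0.446], [-0.001, 0.446, -0.895], [-1.0, 0.0, 0.001]]
force: [0.5, -7.6, 3.3]
width: 0.145
```

```bash
python3 st.py
```

```text
5.65 yaw -63.51 p [0.6004 0.0129 0.0868] w 0.145 F [ 0.5 -7.6  3.3] T [-1.381 -0.122 -0.062] q6 1.021
```

Call:
play_rows([
  [0,0,0,0,-3],
  [0,0,0,0,0],
])

```text
time_s: 5.82
ee_pos: [0.6004, 0.013, 0.0868]
eef_rot: [[0.001, 0.87, 0.492], [-0.001, 0.492, -0.87], [-1.0, 0.0, 0.001]]
force: [1.1, -7.5, 2.4]
width: 0.144
```

```bash
python3 st.py
```

```text
5.82 yaw -60.5 p [0.6004 0.013  0.0868] w 0.144 F [ 1.1 -7.5  2.4] T [-1.481 -0.171  0.005] q6 0.969
```

Call:
play_rows([
  [0,0,0,0,-3],
  [0,0,0,0,0],
])

```text
time_s: 5.98
ee_pos: [0.6004, 0.0129, 0.0868]
eef_rot: [[0.001, 0.843, 0.537], [-0.001, 0.537, -0.843], [-1.0, 0.0, 0.001]]
force: [0.4, -7.0, 3.3]
width: 0.142
```

```bash
python3 st.py
```

```text
5.98 yaw -57.51 p [0.6004 0.0129 0.0868] w 0.142 F [ 0.4 -7.   3.3] T [-1.461 -0.152  0.014] q6 0.917
```

Call:
play_rows([
  [0,0,0,0,-3],
  [0,0,0,0,0],
])

```text
time_s: 6.15
ee_pos: [0.6004, 0.0128, 0.0868]
eef_rot: [[0.001, 0.814, 0.581], [-0.001, 0.581, -0.814], [-1.0, 0.0, 0.001]]
force: [0.5, -7.2, 3.0]
width: 0.145
```

```bash
python3 st.py
```

```text
6.15 yaw -54.51 p [0.6004 0.0128 0.0868] w 0.145 F [ 0.5 -7.2  3. ] T [-1.571 -0.152  0.027] q6 0.864
```

Call:
play_rows([
  [0,0,0,0,-3],
  [0,0,0,0,0],
])

```text
time_s: 6.32
ee_pos: [0.6005, 0.0128, 0.0868]
eef_rot: [[0.001, 0.783, 0.622], [-0.001, 0.622, -0.783], [-1.0, 0.0, 0.002]]
force: [1.1, -8.4, 2.7]
width: 0.146
```

```bash
python3 st.py
```

```text
6.32 yaw -51.51 p [0.6005 0.0128 0.0868] w 0.146 F [ 1.1 -8.4  2.7] T [-1.557 -0.182  0.025] q6 0.812
```

Call:
play_rows([
  [0,0,0,0,-3],
  [0,0,0,0,0],
])

```text
time_s: 6.48
ee_pos: [0.6005, 0.0128, 0.0868]
eef_rot: [[0.001, 0.749, 0.662], [-0.001, 0.662, -0.749], [-1.0, 0.0, 0.002]]
force: [1.3, -8.0, 1.7]
width: 0.149
```

```bash
python3 st.py
```

```text
6.48 yaw -48.51 p [0.6005 0.0128 0.0868] w 0.149 F [ 1.3 -8.   1.7] T [-1.62  -0.24   0.008] q6 0.76
```

Call:
play_rows([
  [0,0,0,0,-3],
  [0,0,0,0,0],
])

```text
time_s: 6.65
ee_pos: [0.6005, 0.0128, 0.0869]
eef_rot: [[0.001, 0.714, 0.7], [-0.001, 0.7, -0.714], [-1.0, 0.0, 0.002]]
force: [2.2, -6.9, 1.8]
width: 0.145
```

```bash
python3 st.py
```

```text
6.65 yaw -45.55 p [0.6005 0.0128 0.0869] w 0.145 F [ 2.2 -6.9  1.8] T [-1.664 -0.208 -0.318] q6 0.708
```

Call:
play_rows([
  [0,0,0,0,-3],
  [0,0,0,0,0],
])

```text
time_s: 6.82
ee_pos: [0.6006, 0.0128, 0.0869]
eef_rot: [[0.001, 0.676, 0.737], [-0.001, 0.737, -0.676], [-1.0, 0.0, 0.002]]
force: [1.4, -8.2, 2.6]
width: 0.147
```

```bash
python3 st.py
```

```text
6.82 yaw -42.52 p [0.6006 0.0128 0.0869] w 0.147 F [ 1.4 -8.2  2.6] T [-1.556 -0.218 -0.004] q6 0.655
```

Call:
play_rows([
  [0,0,0,0,-2],
  [0,0,0,0,0],
])

```text
time_s: 6.98
ee_pos: [0.6006, 0.0128, 0.0869]
eef_rot: [[0.001, 0.65, 0.76], [-0.001, 0.76, -0.65], [-1.0, 0.0, 0.002]]
force: [3.0, -8.6, 2.5]
width: 0.142
```

```bash
python3 st.py
```

```text
6.98 yaw -40.57 p [0.6006 0.0128 0.0869] w 0.142 F [ 3.  -8.6  2.5] T [-1.523 -0.187  0.122] q6 0.621
```

Call:
play_rows([
  [0,0,0,0,-2],
  [0,0,0,0,0],
])

```text
time_s: 7.15
ee_pos: [0.6006, 0.0127, 0.0869]
eef_rot: [[0.001, 0.623, 0.782], [-0.001, 0.782, -0.623], [-1.0, -0.0, 0.002]]
force: [2.2, -8.6, 1.7]
width: 0.143
```

```bash
python3 st.py
```

```text
7.15 yaw -38.57 p [0.6006 0.0127 0.0869] w 0.143 F [ 2.2 -8.6  1.7] T [-1.462 -0.23   0.107] q6 0.586
```

Call:
play_rows([
  [0,0,0,0,-2],
  [0,0,0,0,0],
])

```text
time_s: 7.32
ee_pos: [0.6006, 0.0127, 0.0869]
eef_rot: [[0.001, 0.596, 0.803], [-0.001, 0.803, -0.596], [-1.0, -0.0, 0.002]]
force: [3.3, -9.2, 2.1]
width: 0.147
```

```bash
python3 st.py
```

```text
7.32 yaw -36.56 p [0.6006 0.0127 0.0869] w 0.147 F [ 3.3 -9.2  2.1] T [-1.499 -0.248  0.252] q6 0.551
```

Call:
play_rows([
  [0,0,0,0,-2],
  [0,0,0,0,0],
])

```text
time_s: 7.48
ee_pos: [0.6007, 0.0127, 0.0869]
eef_rot: [[0.002, 0.567, 0.824], [-0.001, 0.824, -0.567], [-1.0, -0.0, 0.002]]
force: [1.5, -8.6, 1.7]
width: 0.145
```

```bash
python3 st.py
```

```text
7.48 yaw -34.56 p [0.6007 0.0127 0.0869] w 0.145 F [ 1.5 -8.6  1.7] T [-1.422 -0.331  0.302] q6 0.516
```

Call:
play_rows([
  [0,0,0,0,-2],
  [0,0,0,0,0],
])

```text
time_s: 7.65
ee_pos: [0.6007, 0.0127, 0.0869]
eef_rot: [[0.002, 0.538, 0.843], [-0.001, 0.843, -0.538], [-1.0, -0.0, 0.002]]
force: [2.0, -8.8, 1.4]
width: 0.148
```

```bash
python3 st.py
```

```text
7.65 yaw -32.57 p [0.6007 0.0127 0.0869] w 0.148 F [ 2.  -8.8  1.4] T [-1.633 -0.414 -0.005] q6 0.481
```

Call:
play_rows([
  [0,0,0,0,-2],
  [0,0,0,0,0],
])

```text
time_s: 7.82
ee_pos: [0.6007, 0.0127, 0.0869]
eef_rot: [[0.002, 0.509, 0.861], [-0.001, 0.861, -0.509], [-1.0, -0.0, 0.002]]
force: [1.6, -8.8, 0.8]
width: 0.142
```

```bash
python3 st.py
```

```text
7.82 yaw -30.58 p [0.6007 0.0127 0.0869] w 0.142 F [ 1.6 -8.8  0.8] T [-1.737 -0.39  -0.079] q6 0.446
```

Call:
play_rows([
  [0,0,0,0,-2],
  [0,0,0,0,0],
])

```text
time_s: 7.98
ee_pos: [0.6008, 0.0127, 0.0869]
eef_rot: [[0.002, 0.479, 0.878], [-0.001, 0.878, -0.479], [-1.0, -0.0, 0.002]]
force: [3.4, -7.9, 1.6]
width: 0.141
```

```bash
python3 st.py
```

```text
7.98 yaw -28.61 p [0.6008 0.0127 0.0869] w 0.141 F [ 3.4 -7.9  1.6] T [-1.809 -0.34  -0.337] q6 0.412
```

Call:
play_rows([
  [0,0,0,0,-2],
  [0,0,0,0,0],
])

```text
time_s: 8.15
ee_pos: [0.6008, 0.0127, 0.0869]
eef_rot: [[0.002, 0.448, 0.894], [-0.001, 0.894, -0.448], [-1.0, -0.0, 0.002]]
force: [2.7, -8.9, 2.6]
width: 0.145
```

```bash
python3 st.py
```

```text
8.15 yaw -26.59 p [0.6008 0.0127 0.0869] w 0.145 F [ 2.7 -8.9  2.6] T [-1.549 -0.312  0.024] q6 0.377
```

The torque crosses zero near yaw −33 (dial about 118°), so the centre lies there. I back up and verify from the other side.

Call:
play_rows([
  [0,0,0,0,2],
  [0,0,0,0,0],
])

```text
time_s: 8.32
ee_pos: [0.6007, 0.0127, 0.0869]
eef_rot: [[0.002, 0.482, 0.876], [-0.001, 0.876, -0.482], [-1.0, -0.0, 0.002]]
force: [3.3, -9.1, 1.7]
width: 0.146
```

```bash
python3 st.py
```

```text
8.32 yaw -28.8 p [0.6007 0.0127 0.0869] w 0.146 F [ 3.3 -9.1  1.7] T [-1.796 -0.357 -0.253] q6 0.415
```

Call:
play_rows([
  [0,0,0,0,2],
  [0,0,0,0,0],
])

```text
time_s: 8.48
ee_pos: [0.6007, 0.0127, 0.0868]
eef_rot: [[0.002, 0.512, 0.859], [-0.001, 0.859, -0.512], [-1.0, -0.0, 0.002]]
force: [2.1, -9.3, 2.4]
width: 0.146
```

```bash
python3 st.py
```

```text
8.48 yaw -30.8 p [0.6007 0.0127 0.0868] w 0.146 F [ 2.1 -9.3  2.4] T [-1.731 -0.458 -0.058] q6 0.45
```

Call:
play_rows([
  [0,0,0,0,2],
  [0,0,0,0,0],
])

```text
time_s: 8.65
ee_pos: [0.6007, 0.0127, 0.0869]
eef_rot: [[0.002, 0.542, 0.841], [-0.001, 0.841, -0.542], [-1.0, -0.0, 0.002]]
force: [1.3, -8.2, 1.5]
width: 0.144
```

```bash
python3 st.py
```

```text
8.65 yaw -32.79 p [0.6007 0.0127 0.0869] w 0.144 F [ 1.3 -8.2  1.5] T [-1.698 -0.391  0.045] q6 0.485
```

Call:
play_rows([
  [0,0,0,0,0],
  [0,0,0,0,0],
])

```text
time_s: 8.82
ee_pos: [0.6007, 0.0127, 0.0869]
eef_rot: [[0.002, 0.54, 0.842], [-0.001, 0.842, -0.54], [-1.0, -0.0, 0.002]]
force: [1.7, -8.4, 2.3]
width: 0.148
```

```bash
python3 st.py
```

```text
8.82 yaw -32.68 p [0.6007 0.0127 0.0869] w 0.148 F [ 1.7 -8.4  2.3] T [-1.605 -0.443 -0.03 ] q6 0.483
```

Call:
play_rows([
  [0.6,0,0,0,0],
  [0.6,0,0,0,0],
  [0.6,0,0,0,0],
  [0.6,0,0,0,0],
  [0.6,-2,0,0,0],
  [0.6,-2.5,0,0,0],
  [0.6,-2.5,0,0,0],
  [0.6,-2,0,0,0],
])

```text
time_s: 9.48
ee_pos: [0.6001, 0.0139, 0.1782]
eef_rot: [[0.001, 0.537, 0.844], [0.0, 0.844, -0.537], [-1.0, 0.0, 0.0]]
force: [0.1, 0.8, 1.1]
width: 0.589
```

Call:
play_rows([
  [0.6,-2,-2.7,1.4,0],
  [0.6,-2,-2.7,1.4,0],
  [0.6,0,-2.8,1.5,0],
  [0.6,0,-2.8,1.4,0],
  [0.6,0,0,0,-7],
  [0.6,0,0,0,-7],
  [0.6,0,0,0,-7],
  [0.6,0,0,0,-7],
])

```text
time_s: 10.15
ee_pos: [0.5889, -0.1098, 0.2165]
eef_rot: [[-0.0, 0.073, 0.997], [0.0, 0.997, -0.073], [-1.0, 0.0, -0.0]]
force: [-0.2, 0.1, -0.2]
width: 0.6
```

Call:
play_rows([
  [0.6,0,0,0,-7],
  [0.6,0,0,0,-7],
  [0.6,0,0,0,-7],
  [0.6,0,0,0,-7],
  [0.6,0,0,0,-7],
  [0.6,0,0,0,-7],
  [0.6,0,0,0,-7],
  [0.6,0,0,0,-7],
])

```text
time_s: 10.82
ee_pos: [0.589, -0.1095, 0.2165]
eef_rot: [[-0.0, -0.787, 0.618], [0.0, 0.618, 0.787], [-1.0, 0.0, 0.0]]
force: [-0.9, 0.3, 0.3]
width: 0.603
```

Call:
play_rows([
  [0.6,0,0,0,-7],
  [0.6,0,0,0,0],
])

```text
time_s: 10.98
ee_pos: [0.589, -0.1095, 0.2165]
eef_rot: [[-0.0, -0.856, 0.517], [0.0, 0.517, 0.856], [-1.0, 0.0, 0.0]]
force: [-0.2, 0.9, 0.2]
width: 0.598
```

```bash
python3 st.py; python3 - <<'E'
from h import *
wshot('w2'); im,d=robot.get_image('top'); np.savez('pics/top2.npz',im=im,d=d); save('top2',cv2.resize(cv2.convertScaleAbs(im[140:290,260:450],alpha=1.6),None,fx=4,fy=4,interpolation=cv2.INTER_CUBIC))
E
```

```text
10.98 yaw 58.85 p [ 0.589  -0.1095  0.2165] w 0.598 F [-0.2  0.9  0.2] T [ 0.059 -0.147 -0.034] q6 -1.321
```

View pics/w2.png

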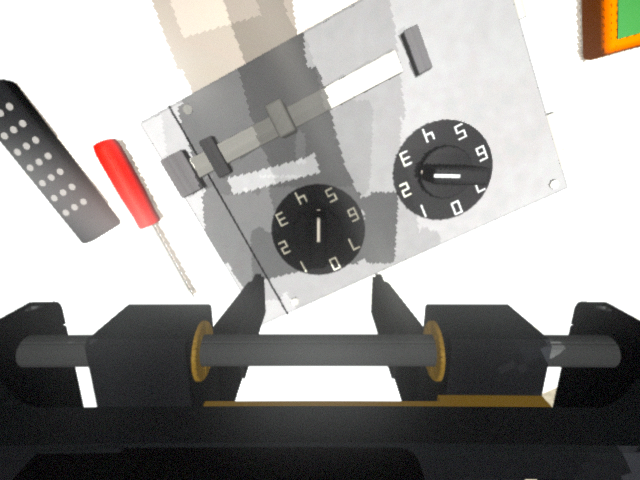

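View pics/top2.png

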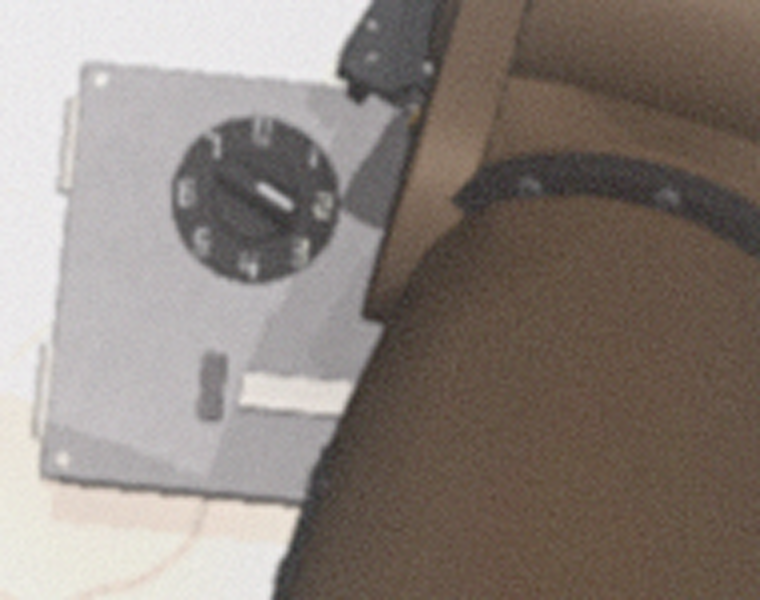

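In the wrist view the left dial's line is at (435–460,175), pointing between 2 and 3. The right line is at (318,218–243). The top view agrees for the left dial. Next I measure both.

```bash
python3 - <<'E'
from h import *
for b in [(430,168,465,184),(310,213,326,248)]:
    z=np.load('pics/w2.npz'); g=cv2.cvtColor(z['im'],cv2.COLOR_RGB2GRAY); sub=g[b[1]:b[3],b[0]:b[2]]; print(sub.max(),np.median(sub))
    r=wline('w2',b,float(np.median(sub))*.4+sub.max()*.6); print([np.round(x,4) for x in r], 'theta',(-5.1-r[4])%180)
E
```

```text
233 56.0
[array([0.5951, 0.0032]), array([ 0.5901, -0.005 ]), array([0.6003, 0.0115]), np.int64(99), np.float64(58.4575), array([446.3838, 175.5152])] theta 116.44247422597456
155 31.0
[array([ 0.5809, -0.1043]), array([ 0.5725, -0.0993]), array([ 0.589 , -0.1092]), np.int64(70), np.float64(-31.0719), array([318.    , 229.8286])] theta 25.971858977209706
```

Call:
play_rows([
  [0.6,2.5,-0.1,0,0],
  [0.6,2.5,0,0,0],
  [0.6,2.5,0,0,0],
  [0.6,2.5,0,0,0],
  [0.6,1.7,0,0,0],
  [0.6,0.8,0,0,0],
  [0.6,0.5,0,0,0],
  [0.6,0,0,0,0],
])

```text
time_s: 11.75
ee_pos: [0.5899, -0.1103, 0.0863]
eef_rot: [[-0.001, -0.852, 0.523], [0.0, 0.523, 0.852], [-1.0, 0.001, -0.0]]
force: [1.2, 0.3, -0.0]
width: 0.604
```

Call:
play_rows([
  [0,0,0,0,0],
  [0,0,0,0,0],
  [0,0,0,0,0],
  [0,0,0,0,0],
  [0,0,0,0,0],
  [0,0,0,0,0],
  [0,0,0,0,0],
  [0,0,0,0,0],
], newtons=40)

```text
time_s: 12.42
ee_pos: [0.5902, -0.1101, 0.0868]
eef_rot: [[0.0, -0.853, 0.522], [0.0, 0.522, 0.853], [-1.0, -0.0, 0.0]]
force: [0.9, 2.3, 1.4]
width: 0.141
```

```bash
python3 st.py
```

```text
12.42 yaw 58.55 p [ 0.5902 -0.1101  0.0868] w 0.141 F [0.9 2.3 1.4] T [ 0.431 -0.271  0.059] q6 -1.317
```

Call:
play_rows([
  [0,0,0,0,6],
  [0,0,0,0,6],
  [0,0,0,0,6],
  [0,0,0,0,6],
  [0,0,0,0,0],
])

```text
time_s: 12.83
ee_pos: [0.5902, -0.1101, 0.0868]
eef_rot: [[0.001, -0.563, 0.826], [0.0, 0.826, 0.563], [-1.0, -0.0, 0.001]]
force: [2.2, 3.4, 0.9]
width: 0.143
```

```bash
python3 st.py
```

```text
12.83 yaw 34.28 p [ 0.5902 -0.1101  0.0868] w 0.143 F [2.2 3.4 0.9] T [ 0.71  -0.438 -0.033] q6 -0.893
```

Call:
play_rows([
  [0,0,0,0,3],
  [0,0,0,0,0],
])

```text
time_s: 13.0
ee_pos: [0.5902, -0.1101, 0.0868]
eef_rot: [[0.001, -0.524, 0.852], [0.0, 0.852, 0.524], [-1.0, -0.0, 0.001]]
force: [0.9, 4.5, 0.4]
width: 0.144
```

```bash
python3 st.py
```

```text
13.0 yaw 31.62 p [ 0.5902 -0.1101  0.0868] w 0.144 F [0.9 4.5 0.4] T [ 0.735 -0.511 -0.008] q6 -0.847
```

Call:
play_rows([
  [0,0,0,0,3],
  [0,0,0,0,0],
])

```text
time_s: 13.17
ee_pos: [0.5903, -0.1101, 0.0868]
eef_rot: [[0.001, -0.479, 0.878], [0.0, 0.878, 0.479], [-1.0, -0.0, 0.001]]
force: [2.3, 4.2, 1.7]
width: 0.147
```

```bash
python3 st.py
```

```text
13.17 yaw 28.64 p [ 0.5903 -0.1101  0.0868] w 0.147 F [2.3 4.2 1.7] T [ 0.967 -0.494 -0.009] q6 -0.795
```

Call:
play_rows([
  [0,0,0,0,3],
  [0,0,0,0,0],
])

```text
time_s: 13.33
ee_pos: [0.5902, -0.11, 0.0868]
eef_rot: [[0.001, -0.433, 0.901], [0.0, 0.901, 0.433], [-1.0, -0.0, 0.001]]
force: [3.2, 4.5, 2.3]
width: 0.146
```

```bash
python3 st.py
```

```text
13.33 yaw 25.65 p [ 0.5902 -0.11    0.0868] w 0.146 F [3.2 4.5 2.3] T [ 1.007 -0.5    0.065] q6 -0.743
```

Call:
play_rows([
  [0,0,0,0,3],
  [0,0,0,0,0],
])

```text
time_s: 13.5
ee_pos: [0.5903, -0.1101, 0.0868]
eef_rot: [[0.001, -0.386, 0.923], [0.0, 0.923, 0.386], [-1.0, -0.0, 0.001]]
force: [3.2, 4.7, 2.2]
width: 0.146
```

```bash
python3 st.py
```

```text
13.5 yaw 22.69 p [ 0.5903 -0.1101  0.0868] w 0.146 F [3.2 4.7 2.2] T [ 1.2   -0.432  0.343] q6 -0.691
```

Call:
play_rows([
  [0,0,0,0,3],
  [0,0,0,0,0],
])

```text
time_s: 13.67
ee_pos: [0.5903, -0.1101, 0.0868]
eef_rot: [[0.001, -0.336, 0.942], [0.0, 0.942, 0.336], [-1.0, -0.0, 0.001]]
force: [3.2, 5.3, 2.8]
width: 0.146
```

```bash
python3 st.py
```

```text
13.67 yaw 19.64 p [ 0.5903 -0.1101  0.0868] w 0.146 F [3.2 5.3 2.8] T [ 0.906 -0.456 -0.053] q6 -0.638
```

Call:
play_rows([
  [0,0,0,0,3],
  [0,0,0,0,0],
])

```text
time_s: 13.83
ee_pos: [0.5903, -0.1101, 0.0868]
eef_rot: [[0.001, -0.286, 0.958], [0.0, 0.958, 0.286], [-1.0, 0.0, 0.001]]
force: [3.2, 4.9, 1.9]
width: 0.145
```

```bash
python3 st.py
```

```text
13.83 yaw 16.62 p [ 0.5903 -0.1101  0.0868] w 0.145 F [3.2 4.9 1.9] T [ 0.799 -0.437 -0.246] q6 -0.585
```

Call:
play_rows([
  [0,0,0,0,2],
  [0,0,0,0,0],
])

```text
time_s: 14.0
ee_pos: [0.5903, -0.11, 0.0868]
eef_rot: [[0.001, -0.253, 0.967], [0.0, 0.967, 0.253], [-1.0, 0.0, 0.001]]
force: [3.1, 5.4, 1.8]
width: 0.147
```

```bash
python3 st.py
```

```text
14.0 yaw 14.68 p [ 0.5903 -0.11    0.0868] w 0.147 F [3.1 5.4 1.8] T [ 0.85  -0.43  -0.288] q6 -0.551
```

Call:
play_rows([
  [0,0,0,0,2],
  [0,0,0,0,0],
])

```text
time_s: 14.17
ee_pos: [0.5903, -0.11, 0.0868]
eef_rot: [[0.001, -0.219, 0.976], [0.0, 0.976, 0.219], [-1.0, 0.0, 0.001]]
force: [3.6, 5.3, 1.9]
width: 0.141
```

```bash
python3 st.py
```

```text
14.17 yaw 12.68 p [ 0.5903 -0.11    0.0868] w 0.141 F [3.6 5.3 1.9] T [ 0.782 -0.445 -0.286] q6 -0.516
```

Call:
play_rows([
  [0,0,0,0,2],
  [0,0,0,0,0],
])

```text
time_s: 14.33
ee_pos: [0.5903, -0.1101, 0.0868]
eef_rot: [[0.001, -0.185, 0.983], [0.0, 0.983, 0.185], [-1.0, 0.0, 0.001]]
force: [2.5, 5.1, 2.0]
width: 0.151
```

```bash
python3 st.py
```

```text
14.33 yaw 10.68 p [ 0.5903 -0.1101  0.0868] w 0.151 F [2.5 5.1 2. ] T [ 1.005 -0.656 -0.049] q6 -0.481
```

Call:
play_rows([
  [0,0,0,0,2],
  [0,0,0,0,0],
])

```text
time_s: 14.5
ee_pos: [0.5903, -0.1101, 0.0868]
eef_rot: [[0.001, -0.151, 0.988], [0.0, 0.988, 0.151], [-1.0, 0.0, 0.001]]
force: [3.8, 4.7, 2.6]
width: 0.146
```

```bash
python3 st.py
```

```text
14.5 yaw 8.7 p [ 0.5903 -0.1101  0.0868] w 0.146 F [3.8 4.7 2.6] T [ 1.02  -0.597  0.015] q6 -0.447
```

Call:
play_rows([
  [0,0,0,0,2],
  [0,0,0,0,0],
])

```text
time_s: 14.67
ee_pos: [0.5903, -0.1101, 0.0868]
eef_rot: [[0.001, -0.117, 0.993], [0.0, 0.993, 0.117], [-1.0, -0.0, 0.001]]
force: [4.1, 5.0, 1.7]
width: 0.147
```

```bash
python3 st.py
```

```text
14.67 yaw 6.73 p [ 0.5903 -0.1101  0.0868] w 0.147 F [4.1 5.  1.7] T [ 1.11  -0.547  0.244] q6 -0.412
```

The zero crossing is at yaw about 9 (dial about 256°). I back up 2° and release.

Call:
play_rows([
  [0,0,0,0,-2],
  [0,0,0,0,0],
  [0.5,0,0,0,0],
  [0.5,0,0,0,0],
  [0.5,0,0,0,0],
  [0.5,-2,0,0,0],
  [0.5,-2.5,0,0,0],
  [0.5,-2.5,0,0,0],
])

```text
time_s: 15.33
ee_pos: [0.5895, -0.1105, 0.1569]
eef_rot: [[-0.002, -0.15, 0.989], [0.0, 0.989, 0.15], [-1.0, 0.0, -0.002]]
force: [1.3, 1.1, 0.7]
width: 0.48
```

Call:
play_rows([
  [0.5,-2,0,0,0],
  [0.5,-2,0,0,0],
  [0.5,-2,0,0,0],
  [0.5,0,0,0,0],
])

```text
time_s: 15.67
ee_pos: [0.591, -0.1109, 0.2203]
eef_rot: [[0.005, -0.15, 0.989], [-0.002, 0.989, 0.15], [-1.0, -0.003, 0.005]]
force: [-0.2, -0.1, -0.3]
width: 0.501
```

```bash
python3 st.py; python3 - <<'E'
from h import *
wshot('w3')
E
```

```text
15.67 yaw 8.62 p [ 0.591  -0.1109  0.2203] w 0.501 F [-0.2 -0.1 -0.3] T [-0.002 -0.099  0.021] q6 -0.445
```

View pics/w3.png

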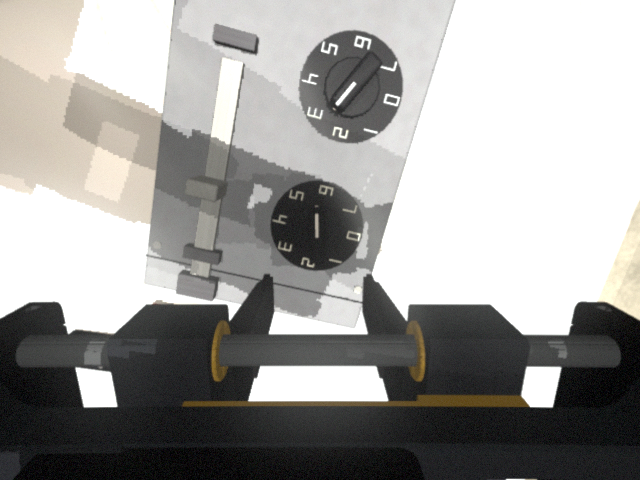

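The wrist view shows the right dial's line at (317,213–237), pointing between 5 and 6. The left dial's line is at (345,94), unchanged. The latch tab is at about (206,188).

```bash
python3 - <<'E'
from h import *
z=np.load('pics/w3.npz'); g=cv2.cvtColor(z['im'],cv2.COLOR_RGB2GRAY); pose=(z['R'],z['p'])
for b in [(334,80,356,108),(310,208,324,242)]:
    sub=g[b[1]:b[3],b[0]:b[2]]
    r=wline('w3',b,float(np.median(sub))*.4+sub.max()*.6); print([np.round(x,4) for x in r], 'theta',(-5.1-r[4])%180)
save('w3z',cv2.resize(cv2.convertScaleAbs(z['im'][160:310,140:260],alpha=1.8),None,fx=4,fy=4,interpolation=cv2.INTER_CUBIC))
E
```

```text
[array([0.5951, 0.0033]), array([0.6003, 0.0114]), array([ 0.5896, -0.0052]), np.int64(99), np.float64(-122.8814), array([345.4646,  93.202 ])] theta 117.78135498114622
[array([ 0.5886, -0.0987]), array([ 0.5871, -0.0895]), array([ 0.5902, -0.1086]), np.int64(69), np.float64(-80.9393), array([316.0435, 225.1449])] theta 75.8392722631539
```

View pics/w3z.png

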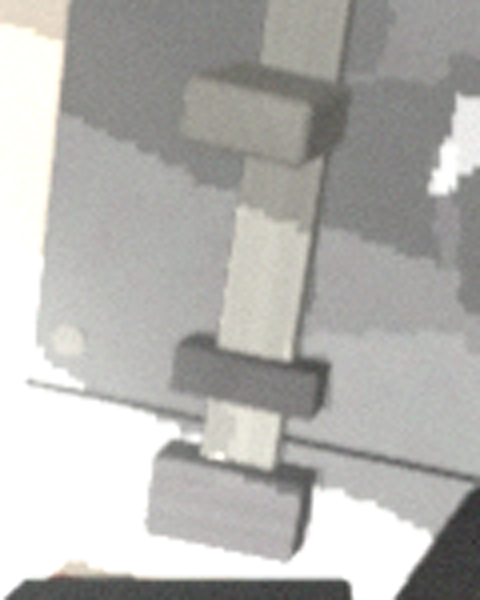

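```bash
python3 - <<'E'
from h import *
z=np.load('pics/w3.npz'); pose=(z['R'],z['p'])
q=[(140+u/4,160+v/4) for u,v in [(190,75),(312,100),(300,163),(182,128)]]
P=onz('wrist',q,.111,pose); print(P.round(4), P.mean(0), [np.linalg.norm(P[i]-P[i-1]).round(4) for i in range(4)])
print(twoview(ray('wrist',np.mean(q,0),pose),ray('top',(262+438/4,145+386/4))),twoview(ray('wrist',np.mean(q,0),pose),ray('scene',(205+272/4,200+175/3.7))))
psi=np.radians(-5.1);c=np.array([.550,-.0463]);R=np.array([[np.cos(psi),-np.sin(psi)],[np.sin(psi),np.cos(psi)]])
print('box frame',(P[:,:2].mean(0)-c)@R, 'yaw goal jaws along box y: y axis',R[:,1])
E
```

```text
[[ 0.4818 -0.0774  0.111 ]
 [ 0.506  -0.0787  0.111 ]
 [ 0.5045 -0.0918  0.111 ]
 [ 0.4807 -0.0883  0.111 ]] [ 0.49324147 -0.08404084  0.111     ] [np.float64(0.0109), np.float64(0.0243), np.float64(0.0132), np.float64(0.0241)]
(array([ 0.49112233, -0.08462988,  0.10448781]), np.float64(0.0010845322924643629)) (array([ 0.49415857, -0.08358773,  0.11026924]), np.float64(0.0024580471939620522))
box frame [-0.05317889 -0.04263694] yaw goal jaws along box y: y axis [0.0888943  0.99604107]
```

Call:
play_rows([
  [0.5,0,1,-2.3,0],
  [0.5,0,1,-2.3,0],
  [0.5,0,1,-2.3,0],
  [0.5,0,1,-2.3,0],
  [0.5,0,0,0,-7],
  [0.5,0,0,0,-7],
  [0.5,0,0,0,-7],
  [0.5,0,0,0,-7],
])

```text
time_s: 16.38
ee_pos: [0.4924, -0.0845, 0.2156]
eef_rot: [[-0.002, -0.601, 0.799], [0.0, 0.799, 0.601], [-1.0, 0.001, -0.001]]
force: [0.6, -0.1, 0.4]
width: 0.497
```

Call:
play_rows([
  [0.5,0,0,0,-7],
  [0.5,0,0,0,-7],
  [0.5,0,0,0,-7],
  [0.5,0,0,0,-7],
  [0.5,0,0,0,-7],
  [0.5,0,0,0,-7],
  [0.5,0,0,0,-6],
  [0.5,0,0,0,0],
])

```text
time_s: 17.05
ee_pos: [0.4925, -0.0845, 0.2155]
eef_rot: [[-0.002, -0.996, 0.09], [0.0, 0.09, 0.996], [-1.0, 0.002, 0.0]]
force: [-0.4, 0.3, -0.4]
width: 0.501
```

```bash
python3 st.py; python3 - <<'E'
from h import *
wshot('w4')
E
```

```text
17.05 yaw 84.86 p [ 0.4925 -0.0845  0.2155] w 0.501 F [-0.4  0.3 -0.4] T [ 0.061 -0.115  0.014] q6 -1.783
```

View pics/w4.png

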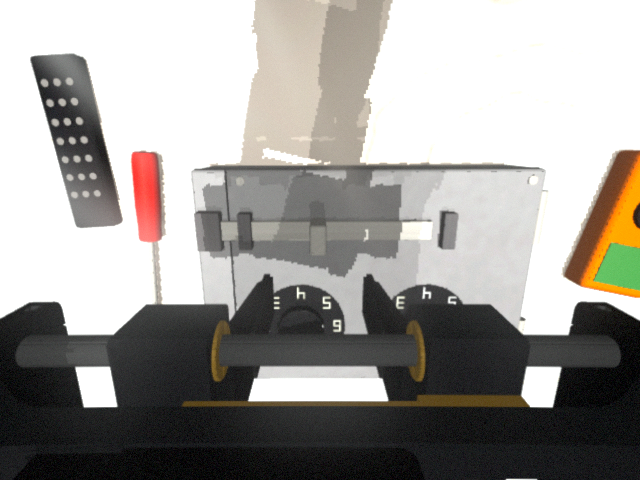

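The tab is at (318,205–253), on the jaw centre line. Descending to straddle it.

Call:
play_rows([
  [0.5,2.5,0,0,0],
  [0.5,2.5,0,0,0],
  [0.5,2.5,0,0,0],
  [0.5,2.5,0,0,0],
  [0.5,1.5,0,0,0],
  [0.5,0.8,0,0,0],
  [0.5,0.5,0,0,0],
  [0.5,0,0,0,0],
])

```text
time_s: 17.77
ee_pos: [0.4928, -0.0844, 0.088]
eef_rot: [[-0.001, -0.995, 0.096], [0.0, 0.096, 0.995], [-1.0, 0.001, 0.0]]
force: [-0.1, -0.3, 0.9]
width: 0.499
```

Call:
play_rows([
  [0,0,0,0,0],
  [0,0,0,0,0],
  [0,0,0,0,0],
  [0,0,0,0,0],
  [0,0,0,0,0],
  [0,0,0,0,0],
  [0,0,0,0,0],
  [0,0,0,0,0],
], newtons=10)

```text
time_s: 18.43
ee_pos: [0.4932, -0.0845, 0.0889]
eef_rot: [[0.0, -0.996, 0.095], [-0.0, 0.095, 0.996], [-1.0, -0.0, -0.0]]
force: [-1.1, -0.4, 4.5]
width: 0.147
```

```bash
python3 st.py
```

```text
18.43 yaw 84.57 p [ 0.4932 -0.0845  0.0889] w 0.147 F [-1.1 -0.4  4.5] T [ 0.114 -0.064  0.135] q6 -1.778
```

Pinched. Now I slide in 2 mm steps while watching the force.

Call:
play_rows([
  [0,0,0,0.2,0],
  [0,0,0,0,0],
])

```text
time_s: 18.6
ee_pos: [0.4933, -0.0825, 0.0889]
eef_rot: [[0.0, -0.996, 0.095], [-0.001, 0.095, 0.996], [-1.0, -0.0, -0.0]]
force: [-1.7, -1.5, 6.1]
width: 0.147
```

Call:
play_rows([
  [0,0,0,0.2,0],
  [0,0,0,0,0],
])

```text
time_s: 18.77
ee_pos: [0.4935, -0.0805, 0.0889]
eef_rot: [[0.0, -0.996, 0.095], [-0.001, 0.095, 0.996], [-1.0, -0.0, -0.001]]
force: [-0.8, -0.9, 6.8]
width: 0.15
```

Call:
play_rows([
  [0,0,0,0.1,0],
  [0,0,0,0,0],
])

```text
time_s: 18.93
ee_pos: [0.4936, -0.0796, 0.0889]
eef_rot: [[0.0, -0.996, 0.095], [-0.001, 0.095, 0.996], [-1.0, -0.0, -0.001]]
force: [-2.3, -1.1, 5.1]
width: 0.146
```

Call:
play_rows([
  [0,0,0,0.1,0],
  [0,0,0,0,0],
])

```text
time_s: 19.1
ee_pos: [0.4937, -0.0786, 0.0889]
eef_rot: [[0.0, -0.996, 0.095], [-0.001, 0.095, 0.996], [-1.0, -0.0, -0.001]]
force: [-1.2, -2.3, 6.0]
width: 0.145
```

Call:
play_rows([
  [0,0,0,0.1,0],
  [0,0,0,0,0],
])

```text
time_s: 19.27
ee_pos: [0.4938, -0.0777, 0.0889]
eef_rot: [[0.0, -0.996, 0.095], [-0.001, 0.095, 0.996], [-1.0, -0.0, -0.001]]
force: [-1.9, -1.6, 6.0]
width: 0.148
```

Call:
play_rows([
  [0,0,0,0.1,0],
  [0,0,0,0,0],
])

```text
time_s: 19.43
ee_pos: [0.4938, -0.0767, 0.0889]
eef_rot: [[0.0, -0.996, 0.095], [-0.001, 0.095, 0.996], [-1.0, -0.0, -0.001]]
force: [-1.6, -1.9, 6.1]
width: 0.145
```

Call:
play_rows([
  [0,0,0,0.2,0],
  [0,0,0,0,0],
])

```text
time_s: 19.6
ee_pos: [0.494, -0.0746, 0.0889]
eef_rot: [[0.0, -0.996, 0.095], [-0.0, 0.095, 0.996], [-1.0, -0.0, -0.0]]
force: [-1.8, -1.3, 5.8]
width: 0.146
```

Call:
play_rows([
  [0,0,0,0.2,0],
  [0,0,0,0,0],
])

```text
time_s: 19.77
ee_pos: [0.4942, -0.0726, 0.0889]
eef_rot: [[0.0, -0.996, 0.095], [-0.0, 0.095, 0.996], [-1.0, -0.0, -0.0]]
force: [-1.6, -0.3, 6.0]
width: 0.149
```

Call:
play_rows([
  [0,0,0,0.2,0],
  [0,0,0,0.2,0],
  [0,0,0,0,0],
])

```text
time_s: 20.02
ee_pos: [0.4946, -0.0685, 0.0889]
eef_rot: [[0.0, -0.996, 0.095], [-0.0, 0.095, 0.996], [-1.0, -0.0, -0.0]]
force: [-1.0, -0.8, 5.9]
width: 0.148
```

```bash
python3 st.py
```

```text
20.02 yaw 84.58 p [ 0.4946 -0.0685  0.0889] w 0.148 F [-1.  -0.8  5.9] T [0.079 0.089 0.192] q6 -1.745
```

Call:
play_rows([
  [0,0,0,0.3,0],
  [0,0,0,0.3,0],
  [0,0,0,0.3,0],
  [0,0,0,0.3,0],
  [0,0,0,0,0],
])

```text
time_s: 20.43
ee_pos: [0.4956, -0.0563, 0.0889]
eef_rot: [[0.0, -0.996, 0.094], [-0.0, 0.094, 0.996], [-1.0, -0.0, -0.0]]
force: [-1.6, 1.3, 6.9]
width: 0.148
```

Call:
play_rows([
  [0,0,0,0.2,0],
  [0,0,0,0.2,0],
  [0,0,0,0,0],
])

```text
time_s: 20.68
ee_pos: [0.496, -0.0525, 0.0889]
eef_rot: [[-0.0, -0.996, 0.095], [-0.0, 0.095, 0.996], [-1.0, 0.0, -0.0]]
force: [-1.4, 0.0, 6.8]
width: 0.149
```

Call:
play_rows([
  [0,0,0,0.1,0],
  [0,0,0,0,0],
])

```text
time_s: 20.85
ee_pos: [0.4961, -0.0517, 0.0889]
eef_rot: [[-0.0, -0.996, 0.094], [-0.0, 0.094, 0.996], [-1.0, 0.0, -0.0]]
force: [-2.2, -0.0, 7.2]
width: 0.143
```

Call:
play_rows([
  [0,0,0,0.1,0],
  [0,0,0,0,0],
])

```text
time_s: 21.02
ee_pos: [0.4961, -0.0507, 0.0889]
eef_rot: [[-0.0, -0.996, 0.095], [-0.0, 0.095, 0.996], [-1.0, 0.0, -0.0]]
force: [-3.2, -0.9, 6.0]
width: 0.149
```

Call:
play_rows([
  [0,0,0,0.1,0],
  [0,0,0,0,0],
])

```text
time_s: 21.18
ee_pos: [0.4962, -0.0497, 0.0889]
eef_rot: [[-0.0, -0.996, 0.095], [-0.0, 0.095, 0.996], [-1.0, 0.0, -0.0]]
force: [-1.4, -1.4, 6.4]
width: 0.147
```

```bash
python3 st.py
```

```text
21.18 yaw 84.57 p [ 0.4962 -0.0497  0.0889] w 0.147 F [-1.4 -1.4  6.4] T [-0.198  0.335  0.161] q6 -1.708
```

Call:
play_rows([
  [0,0,0,0.1,0],
  [0,0,0,0,0],
])

```text
time_s: 21.35
ee_pos: [0.4963, -0.0488, 0.0889]
eef_rot: [[-0.0, -0.996, 0.094], [-0.0, 0.094, 0.996], [-1.0, 0.0, -0.001]]
force: [-2.6, -2.6, 6.9]
width: 0.15
```

Call:
play_rows([
  [0,0,0,0.1,0],
  [0,0,0,0,0],
])

```text
time_s: 21.52
ee_pos: [0.4963, -0.0486, 0.0889]
eef_rot: [[-0.0, -0.996, 0.094], [-0.002, 0.094, 0.996], [-1.0, 0.0, -0.002]]
force: [-5.1, -11.7, 6.5]
width: 0.144
```

The end stop is felt (−11.7 N, 36 mm). I release, lift and verify.

Call:
play_rows([
  [0,0,0,-0.1,0],
  [0.4,0,0,0,0],
  [0.4,0,0,0,0],
  [0.4,0,0,0,0],
  [0.4,-2,0,0,0],
  [0.4,-2.5,0,0,0],
  [0.4,-2.5,0,0,0],
  [0.4,-2.5,0,0,0],
])

```text
time_s: 22.18
ee_pos: [0.4962, -0.0485, 0.1845]
eef_rot: [[-0.001, -0.995, 0.095], [0.0, 0.095, 0.995], [-1.0, 0.001, 0.0]]
force: [0.2, -0.0, 0.4]
width: 0.4
```

Call:
play_rows([
  [0.4,-2.5,0,0,0],
  [0.4,-2.5,0,0,0],
  [0.4,-2,0,0,0],
  [0.4,0,0,0,0],
])

```text
time_s: 22.52
ee_pos: [0.4977, -0.0487, 0.2571]
eef_rot: [[0.006, -0.995, 0.095], [-0.001, 0.095, 0.996], [-1.0, -0.006, -0.001]]
force: [-0.6, 0.9, -0.6]
width: 0.403
```

```bash
python3 st.py; python3 - <<'E'
from h import *
wshot('w5'); im,d=robot.get_image('scene'); save('scene5',im)
E
```

```text
22.52 yaw 84.57 p [ 0.4977 -0.0487  0.2571] w 0.403 F [-0.6  0.9 -0.6] T [ 0.114 -0.156 -0.018] q6 -1.706
```

View pics/w5.png

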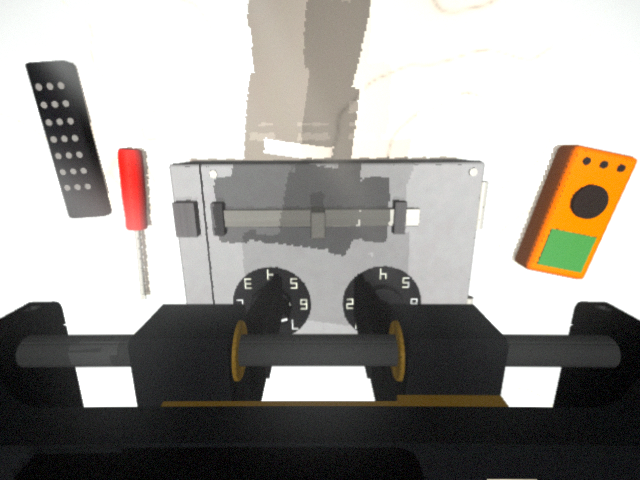

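View pics/scene5.png

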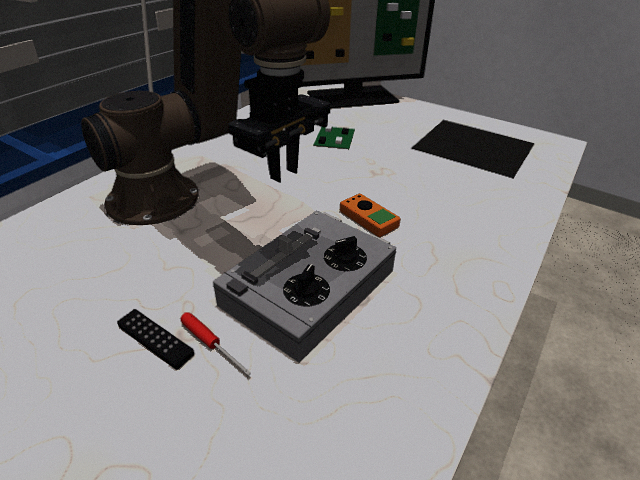

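The wrist view shows the tab at (318,215), still on the tool centre line, which is 36 mm from where it started. The bar is out of the keeper at (187,218). In the scene view the multimeter, screwdriver and remote look unmoved. The arm is clear, so I'm handing in.

```bash
python3 -c "
from h import *
print(robot.close_job())"
```

```text
the job is handed in; nothing more can be done
None
```

The box is unlocked: both dials sit in their clicks and the latch is drawn all the way back to the left. I handed the job in at about 23 s with the gripper open and clear above the box. It reports no verdict, so the result rests on my own checks.

- **Left dial:** I turned it anticlockwise from about 194° and felt it settle near 117°, which is 18° before numeral 3. The torque reversed there on both sides, and wrist pictures after release read 116.4° and 117.8°.
- **Right dial:** I turned it clockwise from 206° and felt it settle near 256°, which is 14° before numeral 6. A wrist picture after release read 255.8°.
- **Latch:** I pinched the tab with 10 N and slid it in steps of 1 to 3 mm. The sideways force stayed below about 3 N until the end stop at about 36 mm, where it reached 11.7 N. The last picture shows the tab still 36 mm along, with the bar out of the keeper.
- **Other things on the bench:** The multimeter, screwdriver and remote look unmoved in the last scene picture. I compared them by eye and did not measure them.

**Disagreements:**
- The resistance I felt before each dial's click was narrower than the description says, only one clear reading each about 13° out.
- The tab's height measured from two views came out at 104 to 111 mm, against the stated 111 mm.

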